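# Take the orange-framed photomask from its case and hold it tilted for inspection

## Task

Slide the storage case's amber cover fully open, draw the orange-framed photomask out of its slot by its tab, and hold it raised in the gripper above the middle of the black gridded pad, tilted by about 45 degrees so that its shiny striped face looks half upward and the whole mask is a good 10 cm clear of the bench. Finish while holding it still there: do not put it down or let go, and leave the cover open. Leave the blue-framed mask standing in its slot and the other things on the bench undisturbed.

Things in the scene. Friction and masses are not known exactly. Their poses are not given: they have to be found in the camera images.
- case: white mask case, fixed, 180 (x) by 200 mm (y -95 to +105), walls 99 mm high, rails at x +-87.5 mm to 111 mm; origin on the bench. Compartment inside x +-82, y -88 to -12 mm, floor at 6 mm; the +y half is a closed deck. Mask slots at x = -32 and +32, y = -50 mm, grooves 12 mm wide, 45 mm high at the masks' ends. Which mask is in which slot, and the case's side, vary
- cover (a joint): slide of the amber see-through cover, m: 0 = shut over the compartment, grows to 0.100 = fully open, parked on the deck. It moves along the case's +y against 1 to 2 N of friction, has no spring or latch and stays where it is left. It may start up to 20 mm open
- cover_rib (a point): middle of the top edge of the black grip rib in the middle of the cover, about 130 mm above the bench; moves with the cover, axes as the case's. The rib is 70 mm long along x, 12 mm thick along y, and stands 26 mm above the flat cover (168 x 92 x 5 mm)
- orange_mask: mask to take: orange frame 70 mm wide (y), 60 high (z), 9 thick (x), with a tab on top 32 wide, 30 high, 12 thick; 90 mm high in all, 70 to 140 g. Origin: middle of the lower edge. x points out of the shiny striped (coated) face, the other face is black; z up through the tab. Starts upright in a slot, 1.5 mm loose, its x along the case's x (away from the robot, within 20 degrees)
- orange_mask_face (a point): centre of the orange mask's coated face, 30 mm above its lower edge; axes as the mask's
- orange_mask_tab (a point): middle of the top edge of the orange mask's tab, 90 mm above its lower edge; axes as the mask's
- blue_mask: the same kind of mask with a blue frame, in the other slot, 64 mm from the orange one; to be left alone. Same origin and axes
- pad: black inspection pad with a pale grid, flat and fixed, 150 x 150 x 3 mm. Origin at its middle on the bench surface
- solvent_bottle: amber bottle with a black cap, 56 mm across, 120 mm tall, standing left of the work area. Origin at the middle of its underside; to be left alone
- wafer_dish: closed flat white dish, 104 mm across, 18 mm high, beyond the work area. Origin at the middle of its underside; to be left alone
- vial: small glass vial with a blue cap, 26 mm across, 50 mm tall. Origin at the middle of its underside; to be left alone
- gel_box: flat cream plastic box 64 x 64 x 18 mm. Origin at the middle of its underside; to be left alone
- tweezers: steel tweezers lying flat, about 130 mm long, 6 mm high, along their x. Origin at the middle of its underside; to be left alone
- scriber: pen-like scribing tool of aluminium with a brass tip, 120 mm long along its x, 10 mm thick, lying between the case and the pad. Origin at the middle of its underside; to be left alone
There are look-alikes about, which are no part of the job. There is more than one size of the pad; the one meant has the size given above.

How it is judged:
By the outcome, as a careful person would: the job done as asked, in the order asked, and still so for the second after the job is handed in, while the arm keeps its last pose, push and grip.
It also fails if it takes over 46 s, if anything falls off the work surface, if the arm or the gripper's body presses on something with over 40 N, if the wrist force passes 120 N, or if a joint passes its speed limit or range.

## Robot

A 7-joint arm with a two-finger parallel gripper is mounted at the origin on the work surface. World frame = base frame: x ahead of the robot, y to its left, z up, the work surface at z = 0. Lengths are in m, angles in degrees, forces in N, time in s.
With the tool pointing down it reaches from about 0.425 to 0.875 m from the base axis. Payload 4.7 kg.
Tool frame: the origin (TCP) lies on the mounting face of the last link; the fingertips stand tcp_to_tips ahead of it and the grasp point (between the pads) lies 164 mm ahead of it (tcp_to_tips is the distance from the TCP to the fingertips, in m); z points along the fingers, y is the line along which they close (so a half turn about z gives the same grasp; the last joint's range is limited). The gripper opens to 87 mm and grips with 3 to 60 N. Pads are 19 mm wide; open, the fingers measure 117 mm over their backs; the gripper's body (75 mm by 190 mm) begins 51 mm behind the grasp point.
Start: joints at [-64.051, 18.392, -4.016, 83.108, 1.295, 78.541, -3.26], TCP at [0.276, 0.588, 0.405] pointing down, gripper open.
Joint ranges: [-163.93, 163.93], [-17.29, 119.83], [-79.2, 71.16], [3.27, 140.29], [-89.18, 269.18], [5.43, 117.66], [-154.24, 154.24]. Speed limits (degrees/s): [147.25, 147.25, 180, 180, 180, 180, 180].

## Interface

Orientations are given as [roll, pitch, yaw] about the fixed x, y, z axes, in that order (R = Rz(yaw) Ry(pitch) Rx(roll)).
In Python, from cell import get_obs, read_camera, sign_off, tcp_to_tips gives the robot as it stands.
- The arm moves only by the tool drive_tool, never from a script. Its argument "rows" is one flat list of numbers, 7 for each row, row after row: the shift along the tool's x, y, z in m, then the turn, a rotation vector about the tool's x, y, z in rad, then the gripper command: -1 is shut, 1 is fully open, values between are in proportion. In form: [tx, ty, tz, rx, ry, rz, fingers, tx, ty, tz, rx, ry, rz, fingers, ...]. A call has 1 to 5 rows; each row shifts and turns the commanded pose from where the row before left it, along the tool's axes as they then stand; what a row does not reach is not made up. A row lasts 1/8 s, in which the tool goes at most 62.5 mm and 10.7 degrees, less where a joint would pass 70% of its speed; a pose out of reach is approached as far as the arm can. A call is refused whole if a number of a shift passes 0.0625 or a number of a turn 0.188, either way. A call with a gripper value outside its range is refused whole. The fingers move at their own pace and stop on an object; "grip_force" is the grip in N (left out, the last holds). Time passes only in rows, so rows that do not move let the fingers close. It gives the time, the measured TCP pose, the force, the opening and the grip force at its end, in the units of the state.
- get_obs(): the state, without advancing time (a new reading comes with each control period).
- read_camera(name): name is "scene" or "top" or "wrist"; returns a dict with "color" (400x640x3 uint8, blue, green, red), "fov_y" (degrees; the focal length in pixels is half the picture's height over the tangent of half this angle, whatever the lens; pixels are square), "cx", "cy" (the principal point, pixels), "cam_to_world" (4x4, takes a point from camera to world coordinates); the wrist camera has in their place "mount" (4x4, takes a point from camera to tool coordinates, whose origin is the TCP and whose axes are the flange's). Camera axes: x right, y up, looking along -z (the intrinsics and any distortion apply to the point x, -y, -z); pixel columns grow to the right and rows downward; lengths in m; the calibration is good to about 2 mm. A picture is of the moment at which its call begins: read the wrist's pose just before it. There is no depth.
- sign_off(): hands the job in; it is judged then, once.
The state is a dict: "time_s": time; "qpos": joint angles; "joint_velocities": joint speeds; "effort": joint torques, N m; "tool_pos": TCP position; "tool_rot": TCP orientation; "force": force on the tool from outside, world axes, zero at the start; "wrist_torque": the same for the moment, N m; "grip_width": finger opening in m; "grasp_force": force on a finger pad.
Only numpy, scipy, OpenCV 4.12 (cv2) and the standard library are available. Lean on these libraries where they do the work, as an engineer would, in place of code of your own. Each camera call takes 0.05 s, during which the arm holds its last target. There are 200 camera calls.

## Working session

There is one attempt and no reset: what is moved stays moved. The work goes in short steps, Python scripts to look and compute and a tool call to move; the robot and the scene stay as the last step left them, time stands still between calls to the robot, and variables do not carry over. Pictures are saved under pics/ and viewed, at most 10 in all, crops included, and the job is handed in when it is done.

Besides the shell and the picture viewer there is one more tool, called after "Call:" in YAML: its name, and indented under it one key for each argument. drive_tool: Moves the arm, as the interface text tells. Its arguments: {"type":"object","properties":{"rows":{"type":"array","items":{"type":"number"}},"grip_force":{"type":"number"}},"required":["rows"]}

```bash
mkdir -p pics; ls; python3 - <<'E'
from cell import *
import cv2,numpy as np
print(tcp_to_tips); o=get_obs(); print(o)
for n in ("scene","top"):
    c=read_camera(n); cv2.imwrite(f"pics/{n}0.png",c["color"]); print(n,{k:v for k,v in c.items() if k!="color"})
E
```

```text
pics
0.1822
{'time_s': 0.0, 'qpos': array([-64.05149801,  18.43846016,  -4.01524843,  83.17592396,
         1.29387585,  78.54355165,  -3.2593045 ]), 'joint_velocities': array([-0.03210996,  0.02354496, -0.01345417, -0.07335464, -0.0078527 ,
       -0.06298564, -0.06870426]), 'effort': array([-7.92085621e-05, -4.91299760e+01, -4.03940929e-01, -3.12528670e+01,
       -6.38210122e-02,  4.38462349e-02,  1.83838997e-04]), 'tool_pos': array([0.27608207, 0.58820898, 0.403659  ]), 'tool_rot': array([-1.79887250e+02,  4.97106975e-03,  1.54861478e+02]), 'force': array([0.74402949, 0.09881356, 0.33930874]), 'wrist_torque': array([-0.05078422, -0.00235794, -0.02749533]), 'grasp_force': 0.0, 'grip_width': 0.0869401056671151}
scene {'fov_y': 48.17833133592028, 'cx': 318.8179619581751, 'cy': 197.26477131359113, 'cam_to_world': array([[ 0.19824211, -0.50991025,  0.83707324,  1.45615373],
       [ 0.97998079,  0.08710202, -0.17902765, -0.21090848],
       [ 0.01837726,  0.85580651,  0.51696953,  0.70310077],
       [ 0.        ,  0.        ,  0.        ,  1.        ]])}
top {'fov_y': 55.04585149098492, 'cx': 319.5982322692947, 'cy': 195.40929284668263, 'cam_to_world': array([[ 0.02928633,  0.9928247 , -0.11593715,  0.39672757],
       [-0.99951098,  0.03035861,  0.00749344,  0.00672602],
       [ 0.01095937,  0.115661  ,  0.99322828,  1.10514285],
       [ 0.        ,  0.        ,  0.        ,  1.        ]])}
```

View pics/scene0.png

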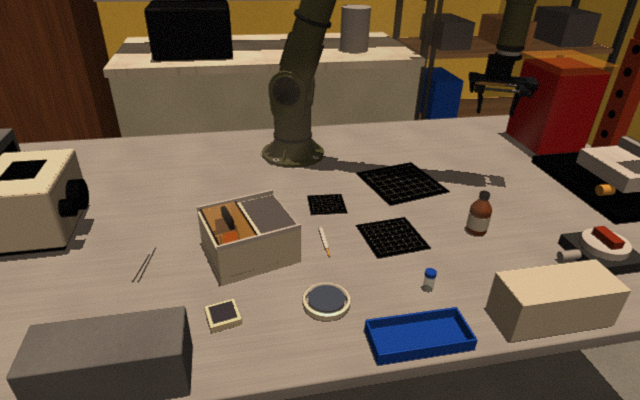

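View pics/top0.png

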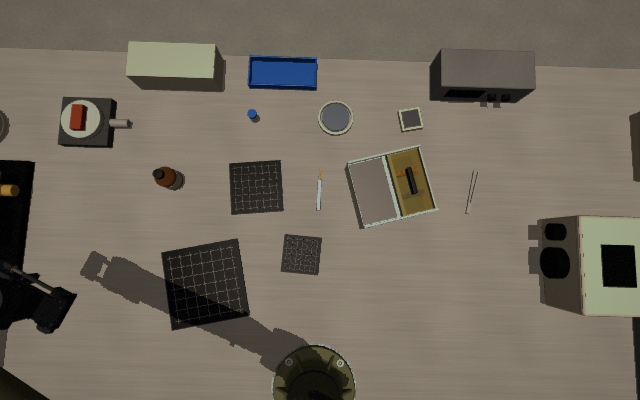

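Scene/top: the case is at top (345–438, 147–228) with its amber cover toward −y and the rib at about (411,181). Pad candidates are (256,187), (302,255) and (205,284).

```bash
cat > h.py <<'E'
from cell import *
import cv2,numpy as np
from scipy.spatial.transform import Rotation as R
def pose(o=None):
    o=o or get_obs(); T=np.eye(4); T[:3,:3]=R.from_euler('xyz',o["tool_rot"],degrees=True).as_matrix(); T[:3,3]=o["tool_pos"]; return T
def cam(n):
    T=pose(); c=read_camera(n)
    c["T"]=c["cam_to_world"] if n!="wrist" else T@c["mount"]; c["f"]=200/np.tan(np.radians(c["fov_y"]/2)); return c
def ray(c,u,v):
    d=c["T"][:3,:3]@np.array([(u-c["cx"])/c["f"],-(v-c["cy"])/c["f"],-1]); return c["T"][:3,3],d/np.linalg.norm(d)
def on(c,p,z):
    o,d=ray(c,*p); return o+d*(z-o[2])/d[2]
def proj(c,P):
    q=c["T"][:3,:3].T@(np.asarray(P)-c["T"][:3,3]); return c["cx"]-c["f"]*q[0]/q[2], c["cy"]+c["f"]*q[1]/q[2]
def tri(c1,p1,c2,p2):
    o1,d1=ray(c1,*p1);o2,d2=ray(c2,*p2)
    s=np.linalg.lstsq(np.c_[d1,-d2],o2-o1,rcond=None)[0]; a,b=o1+s[0]*d1,o2+s[1]*d2
    return (a+b)/2,np.linalg.norm(a-b)
E
python3 - <<'E'
from h import *
t=cam("top"); s=cam("scene"); np.set_printoptions(precision=4,suppress=True)
g=t["color"]; 
dark=((g.max(2)<75)*255).astype(np.uint8)
dark=cv2.morphologyEx(dark,cv2.MORPH_CLOSE,np.ones((7,7)))
for cc in cv2.findContours(dark,0,2)[0]:
    if cv2.contourArea(cc)<600: continue
    r=cv2.minAreaRect(cc)
    P=np.array([on(t,p,.003)[:2] for p in cv2.boxPoints(r)])
    print("dark",np.round(r[0]),P.mean(0),np.linalg.norm(P[1]-P[0]),np.linalg.norm(P[2]-P[1]))
hsv=cv2.cvtColor(g,cv2.COLOR_BGR2HSV); print("cover px",hsv[160,400],hsv[205,425],"rib",g[180,411])
for nm,c,b in (("top",t,(335,135,450,240)),("scene",s,(190,180,310,290))):
    x0,y0,x1,y1=b; cv2.imwrite(f"pics/{nm}crop.png",cv2.resize(c["color"][y0:y1,x0:x1],None,fx=5,fy=5,interpolation=cv2.INTER_CUBIC))
E
python3 -c "
import cv2,numpy as np
a=cv2.imread('pics/topcrop.png');b=cv2.imread('pics/scenecrop.png')
h=max(a.shape[0],b.shape[0]);p=lambda i:cv2.copyMakeBorder(i,0,h-i.shape[0],0,0,0)
m=np.hstack([p(a),p(b)]);m=cv2.resize(m,None,fx=.68,fy=.68);print(m.shape);cv2.imwrite('pics/both.png',m)"
```

```text
dark [620. 266.] [ 0.3492 -0.8648] 0.11010459089884482 0.1187888360344108
dark [236. 304.] [0.2191 0.23  ] 0.3096371894175762 0.8523944559138308
dark [301. 254.] [0.356  0.0463] 0.1052938251765828 0.1068137837244187
dark [555. 266.] [ 0.3455 -0.6772] 0.1494926683332571 0.2766544645361373
dark [256. 187.] [0.5449 0.1844] 0.15270575595452363 0.15017031847637638
dark [ 38. 280.] [0.2761 0.78  ] 0.21853091546267125 0.6595785641639804
dark [ 95. 122.] [0.7215 0.6632] 0.1507989794075805 0.216563175428518
dark [476.  92.] [ 0.854  -0.4594] 0.16029287055267932 0.31630177574417917
dark [180.  81.] [0.8555 0.4228] 0.29133864878821325 0.1366949123819591
cover px [ 21 150 100] [ 22 152 106] rib [32 37 39]
(374, 799, 3)
```

View pics/both.png

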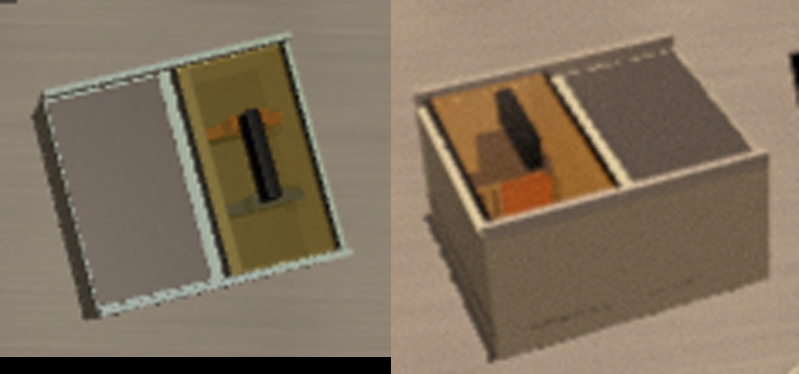

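Crops: the rib is at about (258,155) left / (518,130) right. The orange mask lies under the far (+x) end of the cover, the grey-blue one under the near end.

Candidates for the mask: orange strip at top pixel (407,172), blue one at (413,194); I choose the orange. Candidates for the pad: (256,187) measures 150 mm, (302,255) 105 mm, (205,284) larger; I choose the first.

```bash
python3 - <<'E'
from h import *
np.set_printoptions(precision=4,suppress=True)
t=cam("top"); s=cam("scene")
q=[(43,95),(290,37),(100,312),(350,252)]
P=[on(t,(335+a/3.4,135+b/3.4),.111) for a,b in q]
for p in P: print(p)
A,B,C,D=[p[:2] for p in P]
print("len",np.linalg.norm(A-B),np.linalg.norm(C-D),np.linalg.norm(A-C),np.linalg.norm(B-D))
yd=(A-B)+(C-D); yaw=np.degrees(np.arctan2(-yd[0],yd[1])); print("yaw",yaw)
ctr=(A+B+C+D)/4; yd/=np.linalg.norm(yd); O=ctr-.005*yd; print("case origin",O)
# rib top face: dark blob centroids
def rib(c,b,th):
    x0,y0,x1,y1=b; m=(c["color"][y0:y1,x0:x1].max(2)<th).astype(np.uint8)
    n,l,st,ce=cv2.connectedComponentsWithStats(m); i=1+np.argmax(st[1:,4]); 
    pts=np.argwhere(l==i)[:,::-1].astype(np.float32); r=cv2.minAreaRect(pts)
    return r[0][0]+x0,r[0][1]+y0,r[1],cv2.boxPoints(r)+[x0,y0]
print(rib(t,(398,160,424,200),55)); print(rib(s,(215,195,240,240),60))
# orange strip
h=cv2.cvtColor(t["color"],cv2.COLOR_BGR2HSV)[135:240,335:450]
ys,xs=np.where((h[...,0]<17)&(h[...,1]>170)&(h[...,2]>70)); 
if len(xs): print("orange",len(xs),xs.mean()+335,ys.mean()+135,on(t,(xs.mean()+335,ys.mean()+135),.09))
# predict rib for cover 0 and 20mm
Rz=R.from_euler('z',yaw,degrees=True).as_matrix()
for o in (0,.02):
    for x in(-.035,.035):
        W=Rz@np.array([x,-.05+o,.13])+[*O,0]; print(o,x,W,proj(t,W),proj(s,W))
E
```

```text
[ 0.6012 -0.0722  0.111 ]
[ 0.6533 -0.2642  0.111 ]
[ 0.4347 -0.119   0.111 ]
[ 0.4862 -0.3101  0.111 ]
len 0.19896983307903193 0.19788437251623572 0.17292821972327663 0.17323214427484562
yaw 15.145042088813218
case origin [ 0.5452 -0.1962]
(410.9922294616699, 180.3704662322998, (27.38347625732422, 6.92221736907959), array([[404.1606, 168.0104],
       [410.8549, 166.2487],
       [417.8238, 192.7306],
       [411.1295, 194.4922]]))
(227.4000015258789, 217.79999923706055, (24.149532318115234, 7.155416965484619), array([[218.8, 208.6],
       [225.2, 205.4],
       [236. , 227. ],
       [229.6, 230.2]]))
orange 41 406.7073170731707 170.8780487804878 [ 0.5888 -0.2332  0.09  ]
0 -0.035 [ 0.5244 -0.2536  0.13  ] (np.float64(418.2495406238975), np.float64(193.03283130637772)) (np.float64(219.57310819635444), np.float64(205.25545421985035))
0 0.035 [ 0.592  -0.2353  0.13  ] (np.float64(411.1842034473837), np.float64(166.90671009105327)) (np.float64(228.16286982346836), np.float64(220.15361064439293))
0.02 -0.035 [ 0.5192 -0.2343  0.13  ] (np.float64(410.742641309948), np.float64(194.82497219693016)) (np.float64(227.72704137571304), np.float64(203.39119636237098))
0.02 0.035 [ 0.5868 -0.216   0.13  ] (np.float64(403.7301903365784), np.float64(168.66518953005888)) (np.float64(236.6757430360753), np.float64(218.07823588051411))
```

```bash
cat >> h.py <<'E'
def down(ψ): return R.from_euler('xyz',[180,0,ψ],degrees=True).as_matrix()
def mk(Rm,tip_or_tcp): T=np.eye(4);T[:3,:3]=Rm;T[:3,3]=tip_or_tcp;return T
def plan(target,n,fing,start=None,rd=(3,3)):
    C=pose() if start is None else start.copy(); S=C.copy(); rv=R.from_matrix(S[:3,:3].T@target[:3,:3]).as_rotvec(); out=[]
    for i in range(1,n+1):
        p=S[:3,3]+(target[:3,3]-S[:3,3])*i/n; Ri=S[:3,:3]@R.from_rotvec(rv*i/n).as_matrix()
        t=np.round(C[:3,:3].T@(p-C[:3,3]),rd[0]); w=np.round(R.from_matrix(C[:3,:3].T@Ri).as_rotvec(),rd[1])
        C[:3,3]+=C[:3,:3]@t; C[:3,:3]=C[:3,:3]@R.from_rotvec(w).as_matrix()
        out.append([*t,*w,fing])
    for k in range(0,n,5): print("["+", ".join(f"{x+0:g}" for r in out[k:k+5] for x in r)+"]")
    return C
E
python3 - <<'E'
from h import *
plan(mk(down(15.1),[.557,-.239,.36]),15,1)
E
```

```text
[-0.04, -0.042, 0.003, 0, 0, 0.163, 1, -0.047, -0.035, 0.003, 0, 0, 0.162, 1, -0.052, -0.027, 0.003, 0, 0, 0.163, 1, -0.055, -0.018, 0.003, 0, 0, 0.162, 1, -0.057, -0.009, 0.003, 0, 0, 0.163, 1]
[-0.059, 0.001, 0.003, 0, 0, 0.163, 1, -0.057, 0.01, 0.003, 0, 0, 0.162, 1, -0.055, 0.019, 0.003, 0, 0, 0.163, 1, -0.052, 0.027, 0.003, 0, 0, 0.163, 1, -0.046, 0.036, 0.003, 0, 0, 0.162, 1]
[-0.039, 0.043, 0.003, 0, 0, 0.163, 1, -0.032, 0.048, 0.003, 0, 0, 0.162, 1, -0.024, 0.053, 0.003, 0, 0, 0.163, 1, -0.015, 0.057, 0.003, 0, 0, 0.163, 1, -0.006, 0.058, 0.003, 0, 0, 0.162, 1]
```

Call:
drive_tool:
  rows: [-0.04,-0.042,0.003,0,0,0.163,1,-0.047,-0.035,0.003,0,0,0.162,1,-0.052,-0.027,0.003,0,0,0.163,1,-0.055,-0.018,0.003,0,0,0.162,1,-0.057,-0.009,0.003,0,0,0.163,1]

```text
time_s: 0.92
tool_pos: [0.3698, 0.3111, 0.3899]
tool_rot: [180.0, -0.0, 108.0]
force: [0.9, -0.0, 0.7]
grip_width: 0.0871
grasp_force: 0.0
```

Call:
drive_tool:
  rows: [-0.059,0.001,0.003,0,0,0.163,1,-0.057,0.01,0.003,0,0,0.162,1,-0.055,0.019,0.003,0,0,0.163,1,-0.052,0.027,0.003,0,0,0.163,1,-0.046,0.036,0.003,0,0,0.162,1]

```text
time_s: 1.55
tool_pos: [0.4634, 0.0345, 0.375]
tool_rot: [180.0, -0.1, 61.4]
force: [1.5, 0.5, -1.3]
grip_width: 0.0873
grasp_force: 0.0
```

Call:
drive_tool:
  rows: [-0.039,0.043,0.003,0,0,0.163,1,-0.032,0.048,0.003,0,0,0.162,1,-0.024,0.053,0.003,0,0,0.163,1,-0.015,0.057,0.003,0,0,0.163,1,-0.006,0.058,0.003,0,0,0.162,1]

```text
time_s: 2.17
tool_pos: [0.558, -0.2406, 0.36]
tool_rot: [180.0, -0.1, 14.9]
force: [1.3, 0.8, -0.2]
grip_width: 0.0873
grasp_force: 0.0
```

Call:
drive_tool:
  rows: [0,0,0,0,0,0,1]

```text
time_s: 2.3
tool_pos: [0.5567, -0.244, 0.3589]
tool_rot: [179.8, 0.2, 14.6]
force: [-0.3, 0.8, 0.3]
grip_width: 0.087
grasp_force: 0.0
```

```bash
python3 - <<'E'
from h import *
print(get_obs()["tool_pos"],get_obs()["qpos"])
w=cam("wrist"); cv2.imwrite("pics/w1.png",w["color"])
P=np.array([.5452,-.1962,0]);Rz=R.from_euler('z',15.1,degrees=True).as_matrix()
for x in(-.035,.035): print(proj(w,P+Rz@[x,-.044,.13]))
for x,y in((-.0875,-.095),(.0875,-.095),(-.0875,.105),(.0875,.105)): print("rail",proj(w,P+Rz@[x,y,.111]))
E
```

```text
[ 0.55671563 -0.24404236  0.35893719] [-14.18718672  17.82533549  42.96985809  94.34836815 -12.31252957
  72.78818505 -44.28283429]
(np.float64(313.8868834884197), np.float64(279.34650627597165))
(np.float64(311.94029727499435), np.float64(173.96901778248662))
rail (np.float64(384.13996427260344), np.float64(328.70034476023704))
rail (np.float64(396.6014460234183), np.float64(80.17278844938863))
rail (np.float64(115.48614631338188), np.float64(331.04686598574364))
rail (np.float64(61.88155888253664), np.float64(83.10179671651514))
```

View pics/w1.png

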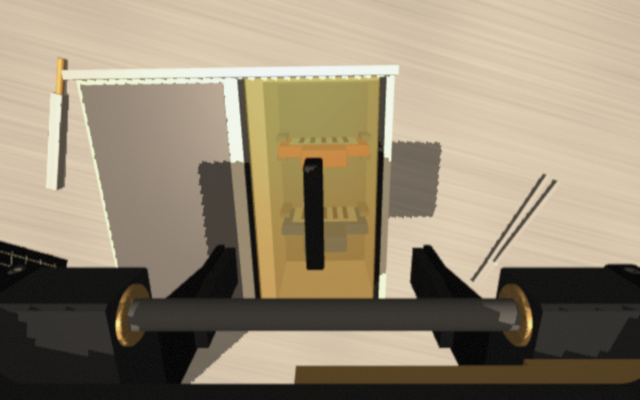

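Wrist view: the rib's top edge runs from (313,160) to (314,270), centred as predicted across the closing direction. The orange mask is at (325,150) at the far end, the grey-blue one at (325,225).

Call:
drive_tool:
  rows: [0,0,0.033,0,0,0,0.3,0,0,0.033,0,0,0,0,0,0,0,0,0,0,-0.4]
  grip_force: 12

```text
time_s: 2.72
tool_pos: [0.5566, -0.2366, 0.2916]
tool_rot: [-179.8, 0.2, 15.3]
force: [-0.0, -0.0, 0.3]
grip_width: 0.0645
grasp_force: 0.0
```

Call:
drive_tool:
  rows: [0,0,0,0,0,0,-1,0,0,0,0,0,0,-1,0,0,0,0,0,0,-1]
  grip_force: 12

```text
time_s: 3.1
tool_pos: [0.5577, -0.2392, 0.295]
tool_rot: [180.0, -0.1, 15.1]
force: [-0.4, 0.1, 0.2]
grip_width: 0.0351
grasp_force: 0.0
```

Call:
drive_tool:
  rows: [0,0,0,0,0,0,-1,0,0,0,0,0,0,-1,0,0,0,0,0,0,-1,0,0,0,0,0,0,-1]
  grip_force: 12

```text
time_s: 3.6
tool_pos: [0.5574, -0.239, 0.2938]
tool_rot: [-180.0, -0.0, 15.1]
force: [-0.2, 0.5, 1.2]
grip_width: 0.0122
grasp_force: 12.0
```

Call:
drive_tool:
  rows: [0,-0.01,0,0,0,0,-1,0,-0.02,0,0,0,0,-1,0,-0.02,0,0,0,0,-1,0,-0.02,0,0,0,0,-1,0,-0.015,0,0,0,0,-1]

```text
time_s: 4.22
tool_pos: [0.5346, -0.1563, 0.2938]
tool_rot: [180.0, 0.0, 15.1]
force: [-1.3, -1.7, 1.1]
grip_width: 0.012
grasp_force: 12.0
```

Call:
drive_tool:
  rows: [0,-0.004,0,0,0,0,-1,0,-0.002,0,0,0,0,-1,0,0,0,0,0,0,-1]

```text
time_s: 4.6
tool_pos: [0.5334, -0.1516, 0.2938]
tool_rot: [-180.0, 0.0, 15.1]
force: [-3.3, 0.5, 4.1]
grip_width: 0.0121
grasp_force: 12.0
```

Call:
drive_tool:
  rows: [0,-0.002,0,0,0,0,-1,0,-0.002,0,0,0,0,-1,0,0,0,0,0,0,-1]

```text
time_s: 4.97
tool_pos: [0.5323, -0.1477, 0.2938]
tool_rot: [-180.0, 0.1, 15.1]
force: [-5.3, -2.1, 5.2]
grip_width: 0.012
grasp_force: 12.0
```

Call:
drive_tool:
  rows: [0,-0.002,0,0,0,0,-1,0,-0.001,0,0,0,0,-1,0,0,0,0,0,0,-1]

```text
time_s: 5.35
tool_pos: [0.5318, -0.1469, 0.2938]
tool_rot: [179.7, -0.0, 15.0]
force: [-1.3, -8.4, 1.1]
grip_width: 0.0121
grasp_force: 12.0
```

Call:
drive_tool:
  rows: [0,0.002,0,0,0,0,0,0,0,0,0,0,0,0,0,0,0,0,0,0,0,0,0,-0.035,0,0,0,0,0,0,-0.035,0,0,0,0]

```text
time_s: 5.98
tool_pos: [0.5324, -0.1457, 0.3642]
tool_rot: [-180.0, 0.0, 15.2]
force: [1.4, 0.0, -0.1]
grip_width: 0.0427
grasp_force: 0.0
```

```bash
python3 - <<'E'
from h import *
o=get_obs();print(o["tool_pos"],o["tool_rot"],o["grip_width"])
plan(mk(down(105.1),[.592,-.235,.364]),9,-.1,start=mk(down(15.1),[.532,-.147,.364]))
E
```

```text
[ 0.53237455 -0.14573707  0.36423766] [-1.79964573e+02  3.16491575e-02  1.51516968e+01] 0.042712409578119434
[0.004, 0.011, 0, 0, 0, -0.175, -0.1, 0.002, 0.012, 0, 0, 0, -0.174, -0.1, 0, 0.012, 0, 0, 0, -0.175, -0.1, -0.003, 0.011, 0, 0, 0, -0.174, -0.1, -0.004, 0.011, 0, 0, 0, -0.175, -0.1]
[-0.006, 0.011, 0, 0, 0, -0.174, -0.1, -0.008, 0.009, 0, 0, 0, -0.175, -0.1, -0.009, 0.007, 0, 0, 0, -0.174, -0.1, -0.01, 0.006, 0, 0, 0, -0.175, -0.1]
```

Call:
drive_tool:
  rows: [0.004,0.011,0,0,0,-0.175,-0.1,0.002,0.012,0,0,0,-0.174,-0.1,0,0.012,0,0,0,-0.175,-0.1,-0.003,0.011,0,0,0,-0.174,-0.1,-0.004,0.011,0,0,0,-0.175,-0.1]

```text
time_s: 6.6
tool_pos: [0.5657, -0.195, 0.3636]
tool_rot: [-180.0, -0.0, 65.5]
force: [0.5, 0.3, -0.6]
grip_width: 0.0391
grasp_force: 0.0
```

Call:
drive_tool:
  rows: [-0.006,0.011,0,0,0,-0.174,-0.1,-0.008,0.009,0,0,0,-0.175,-0.1,-0.009,0.007,0,0,0,-0.174,-0.1,-0.01,0.006,0,0,0,-0.175,-0.1]

```text
time_s: 7.1
tool_pos: [0.593, -0.2341, 0.3635]
tool_rot: [180.0, -0.0, 105.5]
force: [0.8, -0.4, -0.3]
grip_width: 0.0393
grasp_force: 0.0
```

Call:
drive_tool:
  rows: [0,0,0,0,0,0,-0.1,0,0,0,0,0,0,-0.1,0,0,0,0,0,0,-0.1]

```text
time_s: 7.48
tool_pos: [0.5924, -0.2337, 0.3637]
tool_rot: [180.0, -0.0, 105.1]
force: [0.5, -0.2, -0.5]
grip_width: 0.0393
grasp_force: 0.0
```

```bash
python3 - <<'E'
from h import *
o=get_obs();print(o["tool_pos"],o["tool_rot"],o["grip_width"],o["qpos"])
w=cam("wrist");t=cam("top"); im=w["color"].copy()
O=np.array([.548,-.195,0]);Rz=R.from_euler('z',15.1,degrees=True).as_matrix()
for x in(-.006,.006):
  for y in (-.016,.016):
    a=proj(w,O+Rz@[.032+x,-.05+y,.096]);print(a)
c=cv2.resize(t["color"][135:240,335:450],None,fx=3.8,fy=3.8,interpolation=cv2.INTER_CUBIC)
c=np.vstack([c,np.zeros((400-len(c),c.shape[1],3),np.uint8)]) if len(c)<400 else c[:400]
cv2.imwrite("pics/w2.png",cv2.resize(np.hstack([im,c]),None,fx=.74,fy=.74))
cv2.imwrite("pics/w2full.png",im);cv2.imwrite("pics/t2full.png",t["color"])
E
```

```text
[ 0.59244311 -0.23371872  0.36374679] [ 1.79987984e+02 -2.79902714e-02  1.05079704e+02] 0.03925385677236627 [ -5.86871406  19.61703883  31.52089158  89.39964499 -10.55318978
  73.96985697  42.17272571]
(np.float64(312.72603788109313), np.float64(232.17039422486005))
(np.float64(312.29017182393153), np.float64(190.3195076370803))
(np.float64(328.9782985855242), np.float64(232.1481540332236))
(np.float64(329.14938588604383), np.float64(190.29952230763965))
```

View pics/w2.png

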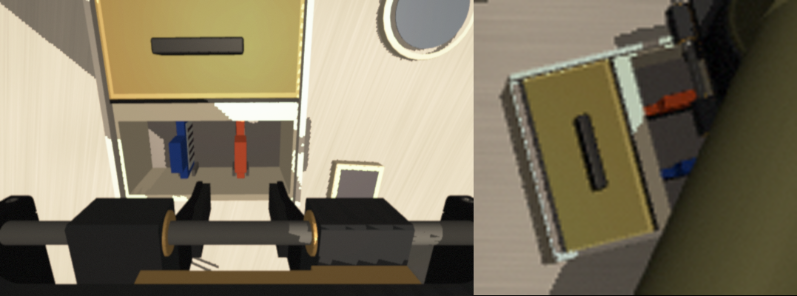

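The cover is fully open: the wrist view shows the orange mask at (325,203) in full pixels and the blue at about (243,200). Next I measure the tab.

```bash
python3 - <<'E'
from h import *
w=cam("wrist"); g=w["color"][150:290,280:380]; h=cv2.cvtColor(g,cv2.COLOR_BGR2HSV)
m=((h[...,0]<14)|(h[...,0]>172))&(h[...,1]>140)&(h[...,2]>60)
for v in range(m.shape[0]):
    x=np.where(m[v])[0]
    if len(x) and v%3==0: print(v+150,x.min()+280,x.max()+280,g[v,int(x.mean())])
print("center TCP axis at z .096/.036:",[proj(w,pose()[:3,3]*[1,1,0]+[0,0,z]) for z in(.096,.036)])
c=cv2.resize(w["color"][150:290,180:380],None,fx=4,fy=4,interpolation=cv2.INTER_CUBIC); cv2.imwrite("pics/w3.png",c)
E
```

```text
165 319 330 [ 41  70 171]
168 319 329 [ 40  68 170]
171 319 329 [ 38  68 169]
174 319 329 [ 40  68 170]
177 319 329 [ 39  68 170]
180 319 329 [ 40  69 170]
183 318 331 [ 27  50 127]
186 317 332 [ 28  49 123]
189 317 332 [ 27  50 123]
192 317 332 [ 33  60 151]
195 317 333 [ 40  68 171]
198 317 333 [ 39  68 170]
201 317 332 [ 39  67 170]
204 317 332 [ 39  66 168]
207 317 332 [ 41  70 170]
210 317 332 [ 39  68 170]
213 317 332 [ 38  66 169]
216 317 332 [ 40  68 169]
219 317 333 [ 41  68 169]
222 317 333 [ 38  67 169]
225 317 333 [ 40  68 169]
228 317 332 [ 39  67 169]
231 317 332 [ 39  68 169]
234 320 330 [ 41  69 169]
237 320 329 [ 39  67 170]
240 321 328 [ 58  83 149]
center TCP axis at z .096/.036: [(np.float64(321.8454473719969), np.float64(210.28965006113805)), (np.float64(322.0179722664179), np.float64(188.84813035339903))]
```

View pics/w3.png

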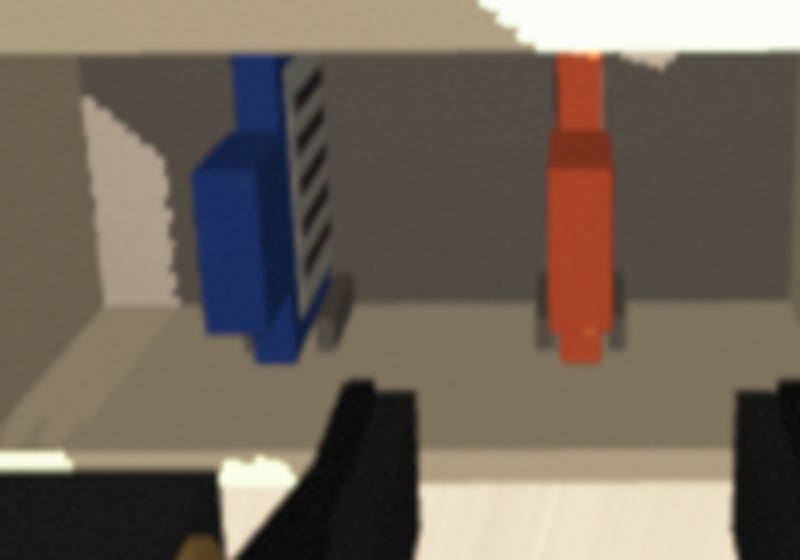

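The tab top spans u 317–333 and v 192–233, which is 12 x 32 mm as described. It is nearly centred on the grasp axis.

Call:
drive_tool:
  rows: [-0.001,0.001,0.03,0,0,0,-0.1,0,0,0.03,0,0,0,-0.1,0,0,0.028,0,0,0,-0.1,0,0,0.028,0,0,0,-0.1,0,0,0,0,0,0,-0.1]

```text
time_s: 8.25
tool_pos: [0.5928, -0.2343, 0.2455]
tool_rot: [-179.8, -0.1, 105.1]
force: [0.3, 0.2, 1.5]
grip_width: 0.0394
grasp_force: 0.0
```

Call:
drive_tool:
  rows: [0,0,0,0,0,0,-0.5,0,0,0,0,0,0,-0.65,0,0,0,0,0,0,-1,0,0,0,0,0,0,-1,0,0,0,0,0,0,-1]
  grip_force: 25

```text
time_s: 8.88
tool_pos: [0.5939, -0.2352, 0.2486]
tool_rot: [179.9, 0.0, 105.1]
force: [-1.3, -0.1, 4.5]
grip_width: 0.0117
grasp_force: 25.0
```

Call:
drive_tool:
  rows: [0,0,-0.01,0,0,0,-1,0,0,-0.02,0,0,0,-1,0,0,-0.025,0,0,0,-1,0,0,-0.03,0,0,0,-1,0,0,-0.03,0,0,0,-1]

```text
time_s: 9.5
tool_pos: [0.5936, -0.2352, 0.365]
tool_rot: [179.9, 0.0, 105.1]
force: [-0.3, -0.4, -1.4]
grip_width: 0.0117
grasp_force: 25.0
```

Call:
drive_tool:
  rows: [0,0,-0.03,0,0,0,-1,0,0,-0.03,0,0,0,-1,0,0,-0.015,0,0,0,-1,0,0,0,0,0,0,-1,0,0,0,0,0,0,-1]

```text
time_s: 10.12
tool_pos: [0.5934, -0.2349, 0.4365]
tool_rot: [-179.9, -0.1, 105.1]
force: [-0.1, 0.3, -1.6]
grip_width: 0.012
grasp_force: 25.0
```

```bash
python3 - <<'E'
from h import *
o=get_obs();print(o["tool_pos"],o["tool_rot"],o["grip_width"],o["force"],o["grasp_force"])
# target: mask yaw 15.1, tilted -45 about mask y ; tool y=mask x, tool z=-mask z
M=R.from_euler('z',15.1,degrees=True).as_matrix()@R.from_euler('y',-45,degrees=True).as_matrix()
x,y,z=M.T; Rt=np.c_[y,x,-z]   # tool x=mask y
# mask centre (45mm up) at pad middle z .23 ; grasp point 78mm up mask, TCP 164 mm further
c=np.array([.545,.184,.24]); tcp=c+z*(.078-.045+.164); print("tcp",tcp,np.linalg.det(Rt))
print("lowest",(c-z*.045)[2]-.006)
S=mk(down(105.1),o["tool_pos"])
mid=mk(down(105.1),[.50,.10,.44])
C=plan(mid,9,-1,start=S); print(); plan(mk(Rt,tcp),8,-1,start=C)
E
```

```text
[ 0.59344392 -0.23490678  0.4364739 ] [-1.79902850e+02 -6.74376258e-02  1.05123746e+02] 0.011958914477898064 [-0.13175532  0.30678745 -1.59524391] 24.979095719754696
tcp [0.41050963 0.14771171 0.37930004] 1.0
lowest 0.20218019484660535
[0.039, 0, 0, 0, 0, 0, -1, 0.038, -0.001, -0.001, 0, 0, 0, -1, 0.039, 0, 0, 0, 0, 0, -1, 0.039, 0, -0.001, 0, 0, 0, -1, 0.038, -0.001, 0, 0, 0, 0, -1]
[0.039, 0, 0, 0, 0, 0, -1, 0.038, 0, -0.001, 0, 0, 0, -1, 0.039, -0.001, 0, 0, 0, 0, -1, 0.039, 0, -0.001, 0, 0, 0, -1]

[0.009, -0.009, 0.008, -0.098, 0, 0, -1, 0.008, -0.01, 0.006, -0.098, 0, 0, -1, 0.009, -0.011, 0.006, -0.099, 0, 0, -1, 0.009, -0.011, 0.005, -0.098, 0, 0, -1, 0.008, -0.011, 0.003, -0.098, 0, 0, -1]
[0.009, -0.012, 0.003, -0.098, 0, 0, -1, 0.008, -0.012, 0.001, -0.098, 0, 0, -1, 0.009, -0.012, 0, -0.098, 0, 0, -1]
```

Call:
drive_tool:
  rows: [0.039,0,0,0,0,0,-1,0.038,-0.001,-0.001,0,0,0,-1,0.039,0,0,0,0,0,-1,0.039,0,-0.001,0,0,0,-1,0.038,-0.001,0,0,0,0,-1]

```text
time_s: 10.75
tool_pos: [0.5407, -0.0478, 0.4383]
tool_rot: [-179.9, -0.0, 105.1]
force: [1.1, -0.0, -0.8]
grip_width: 0.012
grasp_force: 25.0
```

Call:
drive_tool:
  rows: [0.039,0,0,0,0,0,-1,0.038,0,-0.001,0,0,0,-1,0.039,-0.001,0,0,0,0,-1,0.039,0,-0.001,0,0,0,-1]

```text
time_s: 11.25
tool_pos: [0.4991, 0.1012, 0.4403]
tool_rot: [-179.9, 0.0, 105.1]
force: [0.5, 0.4, -1.3]
grip_width: 0.012
grasp_force: 25.0
```

Call:
drive_tool:
  rows: [0.009,-0.009,0.008,-0.098,0,0,-1,0.008,-0.01,0.006,-0.098,0,0,-1,0.009,-0.011,0.006,-0.099,0,0,-1,0.009,-0.011,0.005,-0.098,0,0,-1,0.008,-0.011,0.003,-0.098,0,0,-1]

```text
time_s: 11.88
tool_pos: [0.4433, 0.1297, 0.4019]
tool_rot: [151.9, 0.0, 105.2]
force: [-0.7, -0.9, -1.4]
grip_width: 0.0118
grasp_force: 25.0
```

Call:
drive_tool:
  rows: [0.009,-0.012,0.003,-0.098,0,0,-1,0.008,-0.012,0.001,-0.098,0,0,-1,0.009,-0.012,0,-0.098,0,0,-1,0,0,0,0,0,0,-1,0,0,0,0,0,0,-1]

```text
time_s: 12.5
tool_pos: [0.4395, 0.1548, 0.3772]
tool_rot: [137.7, -0.1, 105.2]
force: [0.3, -0.2, -1.9]
grip_width: 0.012
grasp_force: 25.0
```

```bash
python3 - <<'E'
from h import *
o=get_obs();T=pose(o);print(o["tool_pos"],o["tool_rot"],o["grip_width"],o["qpos"],o["force"])
print("tool z",T[:3,2],"pred mask centre",T[:3,3]+T[:3,2]*.197)
s=cam("scene");t=cam("top")
a=s["color"][90:290,200:460];b=t["color"][110:270,180:440]
cv2.imwrite("pics/f.png",np.hstack([cv2.resize(a,(400,308),interpolation=2),cv2.resize(b,(400,308)[:1]+(308,),interpolation=2)]))
for n,c in(("scene",s),("top",t)): print(n,proj(c,T[:3,3]+T[:3,2]*.197))
E
```

```text
[0.43946741 0.15482143 0.37722852] [ 1.37720194e+02 -1.05925205e-01  1.05155481e+02] 0.012012081078606122 [-14.57369479 -17.20372558  -9.0976143  127.76447926   7.3143584
  27.56278063 -14.38096632] [ 0.31213213 -0.17724913 -1.91194702]
tool z [ 0.64899582  0.17720399 -0.73986699] pred mask centre [0.56731959 0.18973062 0.23147472]
scene (np.float64(406.5259961271824), np.float64(161.58937884207512))
top (np.float64(238.38907951412295), np.float64(163.41211220757526))
```

View pics/f.png

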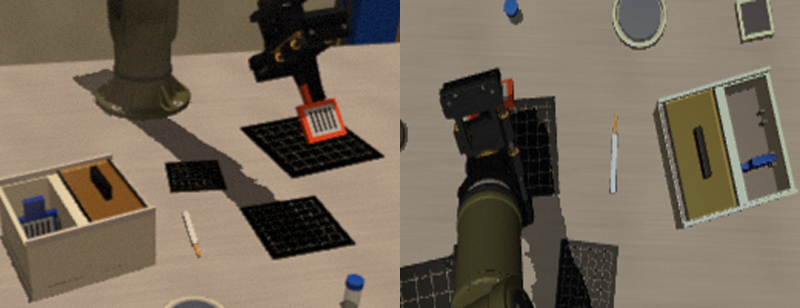

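The mask is held coated face up-outward over the pad, with the blue one standing in its slot and the cover open. Joint 2 is at its limit, so it is 23 mm off the pad's middle at 42° tilt. I'll swing the heading about the pad's middle for more reach.

```bash
cat >> h.py <<'E'
def goal(th,c=(.545,.184,.235)):
    M=R.from_euler('z',th,degrees=True).as_matrix()@R.from_euler('y',-45,degrees=True).as_matrix()
    x,y,z=M.T; return mk(np.c_[y,x,-z],np.array(c)+z*.197)
E
python3 - <<'E'
from h import *
print(goal(-30)); plan(goal(-30),10,-1)
E
```

```text
[[ 0.5         0.61237244  0.61237244  0.42436263]
 [ 0.8660254  -0.35355339 -0.35355339  0.25365002]
 [ 0.          0.70710678 -0.70710678  0.37430004]
 [ 0.          0.          0.          1.        ]]
[0.01, 0.001, 0.001, -0.004, -0.055, 0.057, -1, 0.01, 0, 0.001, -0.005, -0.054, 0.057, -1, 0.01, -0.001, -0.001, -0.004, -0.055, 0.057, -1, 0.01, -0.001, 0, -0.005, -0.054, 0.056, -1, 0.009, -0.002, -0.001, -0.004, -0.055, 0.057, -1]
[0.01, -0.002, -0.002, -0.004, -0.055, 0.057, -1, 0.009, -0.003, -0.002, -0.005, -0.054, 0.057, -1, 0.009, -0.003, -0.003, -0.004, -0.055, 0.057, -1, 0.009, -0.004, -0.003, -0.005, -0.054, 0.057, -1, 0.008, -0.004, -0.004, -0.004, -0.055, 0.056, -1]
```

Call:
drive_tool:
  rows: [0.01,0.001,0.001,-0.004,-0.055,0.057,-1,0.01,0,0.001,-0.005,-0.054,0.057,-1,0.01,-0.001,-0.001,-0.004,-0.055,0.057,-1,0.01,-0.001,0,-0.005,-0.054,0.056,-1,0.009,-0.002,-0.001,-0.004,-0.055,0.057,-1]

```text
time_s: 13.22
tool_pos: [0.4321, 0.2045, 0.3762]
tool_rot: [136.2, 0.2, 82.4]
force: [0.0, -0.1, -1.1]
grip_width: 0.0117
grasp_force: 25.0
```

Call:
drive_tool:
  rows: [0.01,-0.002,-0.002,-0.004,-0.055,0.057,-1,0.009,-0.003,-0.002,-0.005,-0.054,0.057,-1,0.009,-0.003,-0.003,-0.004,-0.055,0.057,-1,0.009,-0.004,-0.003,-0.005,-0.054,0.057,-1,0.008,-0.004,-0.004,-0.004,-0.055,0.056,-1]

```text
time_s: 13.85
tool_pos: [0.4244, 0.254, 0.3748]
tool_rot: [135.0, -0.1, 59.9]
force: [-0.6, 0.4, -0.6]
grip_width: 0.0117
grasp_force: 25.0
```

Call:
drive_tool:
  rows: [0,0,0,0,0,0,-1,0,0,0,0,0,0,-1]

```text
time_s: 14.1
tool_pos: [0.4244, 0.2532, 0.3742]
tool_rot: [135.0, 0.0, 60.1]
force: [-0.3, -0.4, -1.4]
grip_width: 0.0117
grasp_force: 25.0
```

```bash
python3 - <<'E'
from h import *
o=get_obs();T=pose(o);print(o["tool_pos"],o["tool_rot"],o["qpos"]);print("tool z",T[:3,2],"centre",T[:3,3]+T[:3,2]*.197)
print("to -30");plan(goal(-30),3,-1)
E
```

```text
[0.42443511 0.25317032 0.37420893] [1.35001251e+02 7.53290610e-04 6.00614093e+01] [  6.71888781  -2.12548614 -54.11777757 115.59498781  48.13761857
  63.80897254 -99.06740886]
tool z [ 0.612733   -0.3528972  -0.70712222] centre [0.54514351 0.18364957 0.23490585]
to -30
[0, 0, 0, 0, 0, 0, -1, 0, 0, 0, 0, 0, 0.001, -1, 0, 0, 0, 0, -0.001, 0, -1]
```

Exactly on target. A quick look to verify the mask itself.

```bash
python3 - <<'E'
from h import *
T=pose();s=cam("scene");t=cam("top")
a=s["color"][90:290,200:460];b=t["color"][110:270,140:440]
cv2.imwrite("pics/f2.png",np.hstack([cv2.resize(a,(400,308),interpolation=2),cv2.resize(b,(400,308),interpolation=2)]))
h=cv2.cvtColor(s["color"],cv2.COLOR_BGR2HSV)[100:240,370:450];m=((h[...,0]<12)|(h[...,0]>172))&(h[...,1]>150)&(h[...,2]>80)
ys,xs=np.where(m);print("orange box scene",xs.min()+370,xs.max()+370,ys.min()+100,ys.max()+100)
G=T[:3,3]+T[:3,2]*.164
for d in(.018,.078): # frame top / bottom corners
  for y in(-.035,.035): print(d,y,proj(s,G+T[:3,2]*d+T[:3,0]*y))
print("f centre 30mm:",G+T[:3,2]*.048)
E
```

```text
orange box scene 383 416 139 176
0.018 -0.035 (np.float64(387.8460373922733), np.float64(148.44097968137035))
0.018 0.035 (np.float64(416.80021675031713), np.float64(152.84413721971657))
0.078 -0.035 (np.float64(382.73080746778214), np.float64(171.5452368413795))
0.078 0.035 (np.float64(411.94212652508855), np.float64(176.40300750962825))
f centre 30mm: [0.5543345  0.17835612 0.22429902]
```

View pics/f2.png

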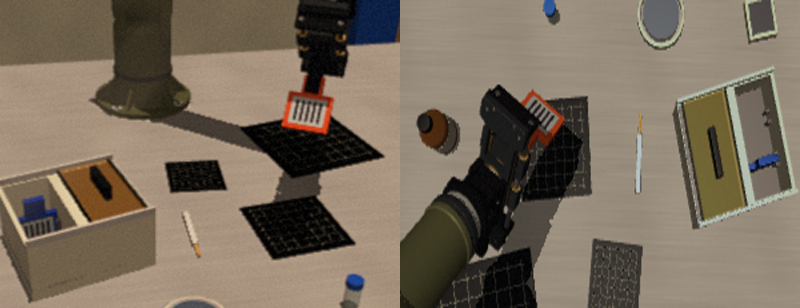

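The picture matches the prediction: orange corners within 1–2 px, stripes visible, mask over the pad, other things untouched. A final 10 mm shift puts the coated face itself over the middle.

Call:
drive_tool:
  rows: [0,-0.004,-0.004,0,0,0,-1,0,-0.003,-0.003,0,0,0,-1,0,0,0,0,0,0,-1,0,0,0,0,0,0,-1,0,0,0,0,0,0,-1]

```text
time_s: 14.82
tool_pos: [0.4157, 0.2583, 0.3741]
tool_rot: [135.0, 0.0, 60.0]
force: [-0.1, -1.2, -1.1]
grip_width: 0.0121
grasp_force: 25.0
```

```bash
python3 - <<'E'
from h import *
o=get_obs();T=pose(o);print(o["qpos"],o["grasp_force"],T[:3,3]+T[:3,2]*.212,T[:3,2],np.abs(o["joint_velocities"]).max())
print(sign_off())
E
```

```text
[  6.26464183  -2.57433734 -54.72188172 115.85753196  47.64068016
  64.45744071 -99.69425168] 24.978021774441004 [0.545642   0.18326247 0.22424481] [ 0.61270098 -0.35371955 -0.70673899] 0.16598227386937184
the job is handed in; nothing more can be done
None
```

The job is handed in: the cover is fully open, and the orange mask is held still about 19 cm above the middle of the 150 mm pad, tilted 45° with its striped face half upward; the blue mask and everything else are undisturbed (about 15 s of the 46 s used).

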